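Run the lens carriage up to the red stop on a focus rail

ROBOT

A 6-joint arm with a two-finger parallel gripper is mounted at the origin on the work surface. World frame = base frame: x ahead of the robot, y to its left, z up, the work surface at z = 0. Lengths are in m, angles in degrees, forces in N, time in s.
With the tool pointing down it reaches from about 0.25 to 0.725 m from the base axis. Payload 9.7 kg.
Tool frame: the origin (TCP) lies between the finger pads; the fingertips stand 22 mm ahead of it and the grasp point (between the pads) lies 3 mm ahead of it; z points along the fingers, x is the direction in which the jaws open and shut, and the axes are right-handed (so a half turn about z gives the same grasp; the last joint's range is limited). The gripper opens to 85 mm and grips with 20 to 120 N. Pads are 22 mm wide; open, the fingers measure 114 mm over their backs; the gripper's body (76 mm by 85 mm) begins 54 mm behind the grasp point. The pads swing forward as they close: fully open they stand 13 mm farther back than shut.
Start: joints at [-69.041, 4.979, 10.078, 95.1, 0, 90], TCP at [0.197, -0.514, 0.253] pointing down, gripper open.
Joint ranges: [-179.16, 179.16], [-48.56, 103.87], [-65.8, 70.77], [-126.05, 130.52], [-82.76, 87.17], [-180, 180]. Speed limits (degrees/s): [127.2, 127.2, 147.25, 180, 180, 180].

INTERFACE

Orientations are given as a 3x3 rotation matrix whose columns are the frame's x, y, z axes.
In Python, from workcell import bot, imaging, models gives the robot as it stands.
- The arm moves only by the tool carry_out, never from a script. Its argument "deltas" is a list of rows, each an object with "hand": the finger opening in cm, from 0 to 8.54; "xyz": the shift along the world's x, y, z in cm, a list of three; "rotation": the turn, a rotation vector about the world's x, y, z in rad, a list of three. In form: [{"hand": hand, "xyz": [x, y, z], "rotation": [ax, ay, az]}, ...]. A call has 1 to 5 rows; each row is the pose to reach, as a shift and turn from the pose commanded when the call began; what a row does not reach only later rows make up. A row lasts 1/12 s, in which the tool goes at most 41.7 mm and 7.16 degrees, less where a joint would pass 70% of its speed; a pose out of reach is approached as far as the arm can. A call with a gripper value outside its range is refused whole. The fingers move at their own pace and stop on an object; "grip_force" is the grip in N (left out, the last holds). Time passes only in rows, so rows that repeat a pose let the fingers close. It gives the time, the measured TCP pose, the force and the opening at its end, in the units of the state.
- bot.read_state(): the state, without advancing time (a new reading comes with each control period).
- imaging.grab_frame(name): name is "scene" or "top" or "wrist"; returns (picture, depth): 384x512x3 uint8, blue, green, red; 384x512 float32, m along the optical axis (not along the pixel's ray), 0 where there is no reading.
- imaging.calibration(name): a dict with "fx", "fy", "cx", "cy" (pixels), "cam_to_world" (4x4, takes a point from camera to world coordinates). Camera axes: x right, y down, z forward; pixel columns grow to the right and rows downward; lengths in m; the calibration is good to about 2 mm. A picture is of the moment at which its call begins: read the wrist's pose just before it. calibration takes no time and is no camera call; for the wrist camera it gives the pose at the moment of the call.
- bot.close_job(): hands the job in, once; it reports no verdict.
Trained networks look in the newest picture that a camera, given by its name, has taken for a name from the list of things; names that differ only in an ending like _2 or _b are one class to them, and where a whole thing is asked for, a point or a joint stands for the part that bears it (a point fixed in the world has none). Each returns a list of dicts, best first, with "p" (0 to 1); they miss things now and then, are a little off and sometimes report something else, mostly with a low value. They report only what shows in the picture. A call takes as long as a camera call.
- models.look_for(camera, target): "extent" ([centre column, centre row, width, height] in pixels, round what is visible of it).
The state is a dict: "time": time; "qpos": joint angles; "qd": joint speeds; "effort": joint torques, N m; "ee_pos": TCP position; "eef_rot": TCP orientation; "force": force on the tool from outside, world axes, zero at the start; "wrist_torque": the same for the moment, N m; "gripper_width": finger opening in m.
Only numpy, scipy, OpenCV 4.12 (cv2) and the standard library are available. Lean on these libraries where they do the work, as an engineer would, in place of code of your own. Each camera call takes 0.05 s, during which the arm holds its last target. There are 200 camera calls.

TASK

On the focus rail, press the yellow pad in the middle of the black lens carriage to free its brake, and with the pad kept down push the carriage along the rail until it is hard up against the red stop; then let the pad come up and leave the carriage there. Work with the fingertips and lift nothing: do not force the carriage along while its brake is on, and do not touch the lens or disturb the things lying around.

Things in the scene. Friction and masses are not known exactly. Their poses are not given: they have to be found in the camera images.
- rail: Fixed focus rail screwed to the breadboard: aluminium T-slot bar, 440 mm long, 70 mm wide at its foot, top 30 mm above the table. Origin: centre of its underside, at table height. Its own y axis runs along the rail (the sliding direction); its x axis points across it, to the side on which the lens stands. Its z is up. It is moved and turned from run to run.
- carriage (a joint): Position (m) of the black lens carriage along the rail: 0 at mid rail, growing along the rail's +y. It cannot leave the rail. While the yellow pad is up a spring brake holds it (12 to 17 N); with the pad pressed it slides freely (about 1 N drag).
- carriage_mid (a point): Centre of the carriage, 58 mm above the table (level with the top of the unpressed yellow pad). Carriage: block 80 mm long along the rail, 64 mm wide, about 0.5 kg; two black end cheeks, one at each end (8 mm thick, 56 mm wide, inner faces 32 mm from the carriage centre, tops 66 mm above the table) stand either side of the yellow pad.
- release_pad (a joint): How far (m) the yellow release pad is pressed down: about 0 when up, at most 0.008. Spring pad: takes 9 N to start moving, 11 N at 5 mm, 12.5 N at the bottom. The brake is off when pressed 1 mm or more, and back on when the pad is let up.
- pad_top (a point): Centre of the top face of the yellow release pad in the middle of the carriage. The pad is flat, 56 mm along the rail by 48 mm across; its top is 58 mm above the table when up and the end cheeks rise 8 mm above that.
- lens: Round lens in a black ring (45 mm across) on a short steel post on an arm of the carriage; it rides along with the carriage and must not be touched by the robot. Origin: below the ring's centre at table height, 88 mm from the carriage centre along the rail's +x. The ring's centre is 74 mm above the table, its top 97 mm; the ring and its foot begin 65 mm from the carriage centre line.
- red_stop_mid (a point): Centre of the red stop block, 58 mm above the table: the marked stop. Fixed across the rail, 20 mm long along the rail, 76 mm wide, top 60 mm above the table (65 mm with its screw head). It may be at either end of the rail. When the carriage stands against it, this point is 50 mm from carriage_mid.
- grey_stop_mid (a point): The same point of an identical grey stop block near the rail's other end: not the goal.
- dropper: loose bystander, not to be moved; origin at the centre of its underside: white dropper bottle with yellow label, 38 mm across, 95 mm tall, standing on the robot's side of the rail.
- post: loose bystander, not to be moved; origin at the centre of its underside: dark steel post, 25 mm across, 78 mm tall, standing on the robot's side of the rail.
- spacer: loose bystander, not to be moved; origin at the centre of its underside: brass ring 34 mm across, 12 mm high, on the robot's side of the rail.
- driver: loose bystander, not to be moved; origin at its middle, on the table: screwdriver with a red handle, 160 mm long, lying on the far side of the rail.
- mirror: loose bystander, not to be moved; origin at the centre of its underside: small mirror in a black mount, 40 x 40 mm foot, 50 mm tall, on the far side.
- lens_jar: loose bystander, not to be moved; origin at the centre of its underside: white jar with a blue cap, 56 mm across, 50 mm tall, on the far side.
- gauge_block: loose bystander, not to be moved; origin at the centre of its underside: steel block 30 x 50 x 30 mm, on the far side.

How it is judged:
By the outcome, as a careful person would: the job done as asked, in the order asked, and still so for the second after the job is handed in, with the robot touching nothing.
It also fails if it takes over 35 s, if anything falls off the work surface, if the arm or the gripper's body presses on something with over 40 N, if the wrist force passes 120 N, or if a joint passes its speed limit or range.

## Working session

There is one attempt and no reset: what is moved stays moved. The work goes in short steps, Python scripts to look and compute and a tool call to move; the robot and the scene stay as the last step left them, time stands still between calls to the robot, and variables do not carry over. Pictures are saved under pics/ and viewed, about 8 in all and at most 12, crops included, and the job is handed in when it is done.

Besides the shell and the picture viewer there is one more tool, called after "Emit:" as name([rows], argument=value, ...), one row to a line, values as JSON. carry_out: Moves the arm, as the interface text tells. Its arguments: {"type":"object","properties":{"deltas":{"type":"array","items":{"type":"object","properties":{"hand":{"type":"number"},"xyz":{"type":"array","items":{"type":"number"}},"rotation":{"type":"array","items":{"type":"number"}}}}},"grip_force":{"type":"number"}},"required":["deltas"]}

```bash
mkdir -p pics
cat > h.py <<'E'
from workcell import bot, imaging, models
import numpy as np, cv2
def px2w(cam,d,u,v):
    c=imaging.calibration(cam); z=d[int(v),int(u)]
    p=np.array([(u-c['cx'])/c['fx']*z,(v-c['cy'])/c['fy']*z,z,1]); return (np.array(c['cam_to_world'])@p)[:3]
def cloud(cam,d):
    c=imaging.calibration(cam); v,u=np.indices(d.shape)
    P=np.stack([(u-c['cx'])/c['fx']*d,(v-c['cy'])/c['fy']*d,d,np.ones_like(d)],-1)
    return (P@np.array(c['cam_to_world']).T)[...,:3]
E
python3 - <<'E'
from h import *
for cam in ("top","scene"):
    im,d=imaging.grab_frame(cam); cv2.imwrite(f'pics/{cam}1.png',im); W=cloud(cam,d)
    np.save(f'{cam}.npy',W)
    for t in ("release_pad","carriage","lens","rail","red_stop_mid","grey_stop_mid","dropper","post","mirror"):
        r=models.look_for(cam,t)
        for q in r[:2]:
            e=q['extent']; print(cam,t,round(q['p'],2),np.round(e),np.round(px2w(cam,d,e[0],e[1]),3))
print(bot.read_state())
E
```

```text
top release_pad 0.96 [272. 220.  28.  22.] [ 0.563 -0.054  0.056]
top carriage 0.91 [275. 204.  40.  62.] [ 0.603 -0.061  0.041]
top lens 0.56 [268. 183.   9.  22.] [ 0.643 -0.041  0.097]
top rail 0.85 [262. 210. 186.  75.] [ 0.587 -0.031  0.042]
top rail 0.16 [272. 220.  25.  22.] [ 0.563 -0.053  0.059]
top red_stop_mid 0.7 [196. 230.  12.  30.] [0.536 0.122 0.064]
top grey_stop_mid 0.82 [320. 217.  16.  32.] [ 0.571 -0.163  0.06 ]
top dropper 0.75 [226. 267.  19.  16.] [0.454 0.048 0.095]
top mirror 0.73 [292. 157.  22.  21.] [ 0.717 -0.099  0.037]
scene release_pad 0.64 [227. 191.  38.  33.] [ 0.56  -0.057  0.055]
scene release_pad 0.64 [172. 225.  27.  49.] [ 0.591 -0.171  0.058]
scene carriage 0.86 [236. 203.  61.  68.] [ 0.583 -0.05   0.042]
scene carriage 0.21 [375. 234.  61.  46.] [0.741 0.148 0.023]
scene lens 0.69 [254. 222.  18.  35.] [ 0.645 -0.045  0.06 ]
scene lens 0.34 [235. 203.  59.  66.] [ 0.583 -0.052  0.042]
scene rail 0.7 [231. 213. 213. 126.] [ 0.596 -0.067  0.038]
scene rail 0.6 [173. 227.  27.  45.] [ 0.597 -0.172  0.06 ]
scene red_stop_mid 0.94 [305. 163.  28
[... 553 characters left out ...]
1,  9.51003519e+01,
        4.31078325e-04,  9.00001400e+01]), 'qd': array([ 0.01926936,  0.10085444, -0.09492745, -0.0022958 ,  0.02152406,
        0.03130215]), 'effort': array([ 4.99365960e-04, -5.20111978e+01,  4.64864087e+01,  1.66996029e-03,
       -1.01387495e-04, -3.06697473e-05]), 'ee_pos': array([ 0.19671857, -0.51360561,  0.25327571]), 'eef_rot': array([[ 3.57671036e-01, -9.33847648e-01, -5.06274757e-06],
       [-9.33847648e-01, -3.57671036e-01,  3.42535101e-05],
       [-3.37983580e-05, -7.52365353e-06, -9.99999999e-01]]), 'force': array([ 0.12233491, -0.06990216,  0.00886722]), 'wrist_torque': array([-0.01979427,  0.00707465, -0.03606917]), 'gripper_width': 0.08548253543019854}
```

View pics/top1.png

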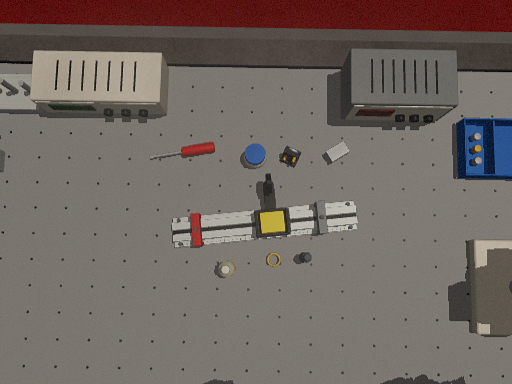

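View pics/scene1.png

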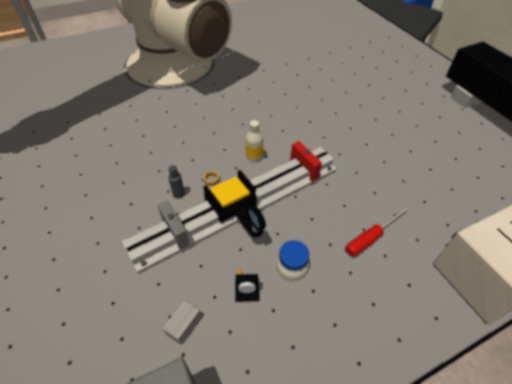

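The top view shows the red stop at (196,230), the pad at (272,220), the grey stop at (320,217), and the lens at (268,190) on the far side. The push is therefore towards world +y. Next I refine the positions from colour and depth.

Run:
```python
from h import *
for cam in ("top","scene"):
    im=cv2.imread(f'pics/{cam}1.png'); W=np.load(f'{cam}.npy'); hsv=cv2.cvtColor(im,cv2.COLOR_BGR2HSV)
    h,s,v=[hsv[...,i].astype(int) for i in range(3)]
    x,y,z=W[...,0],W[...,1],W[...,2]
    box=(x>.45)&(x<.65)&(y>-.3)&(y<.3)
    Y=box&(h>20)&(h<35)&(s>150)&(z>.05)&(z<.066)&(y<0)
    R=box&((h<8)|(h>172))&(s>150)&(z>.055)&(z<.07)
    for n,M in(("pad",Y),("red",R)): print(cam,n,M.sum(),W[M].mean(0).round(4),W[M].min(0).round(3),W[M].max(0).round(3))
    F=box&(z>.024)&(z<.034)&(v>130)&(s<60); P=W[F][:,:2]; print(F.sum(),P.mean(0))
    e=np.linalg.svd(P-P.mean(0),full_matrices=False)[2][0]; print('dir',e,np.degrees(np.arctan2(e[1],e[0])))
print(imaging.calibration("top")["fx"])
```

```text
top pad 488 [ 0.5594 -0.0537  0.0584] [ 0.534 -0.082  0.053] [ 0.584 -0.025  0.065]
top red 253 [0.5379 0.1224 0.0602] [0.501 0.109 0.055] [0.575 0.135 0.067]
1618 [ 0.55760677 -0.03368375]
dir [ 0.11707225 -0.9931234 ] -83.27683627116623
scene pad 712 [ 0.564  -0.0539  0.0564] [ 0.536 -0.09   0.05 ] [ 0.592 -0.019  0.066]
scene red 258 [0.5437 0.1205 0.0581] [ 0.503 -0.093  0.055] [0.58  0.136 0.063]
2127 [ 0.56512691 -0.07637302]
dir [ 0.11480343 -0.99338823] -83.4077128717509
482.3043908928751
```

Emit:
carry_out([
  {"hand":0,"xyz":[36.3,47.4,-5],"rotation":[0,0,1.322]},
  {"hand":0,"xyz":[36.3,47.4,-5],"rotation":[0,0,1.322]},
  {"hand":0,"xyz":[36.3,47.4,-5],"rotation":[0,0,1.322]},
  {"hand":0,"xyz":[36.3,47.4,-5],"rotation":[0,0,1.322]},
  {"hand":0,"xyz":[36.3,47.4,-5],"rotation":[0,0,1.322]},
], grip_force=60)

```text
time: 1.42
ee_pos: [0.3236, -0.3472, 0.2358]
eef_rot: [[0.839, -0.543, 0.0], [-0.543, -0.839, -0.0], [0.0, 0.0, -1.0]]
force: [0.3, 0.0, 1.0]
gripper_width: 0.0253
```

Emit:
carry_out([
  {"hand":0,"xyz":[23.6,30.7,-3.3],"rotation":[0,0,0.691]},
  {"hand":0,"xyz":[23.6,30.7,-3.3],"rotation":[0,0,0.691]},
  {"hand":0,"xyz":[23.6,30.7,-3.3],"rotation":[0,0,0.691]},
  {"hand":0,"xyz":[23.6,30.7,-3.3],"rotation":[0,0,0.691]},
  {"hand":0,"xyz":[23.6,30.7,-3.3],"rotation":[0,0,0.691]},
])

```text
time: 1.83
ee_pos: [0.4503, -0.1823, 0.2183]
eef_rot: [[0.999, 0.051, 0.001], [0.051, -0.999, -0.0], [0.001, 0.0, -1.0]]
force: [1.5, -0.7, 0.8]
gripper_width: -0.0002
```

Run:
```python
from workcell import bot
s=bot.read_state(); print(s['time'],s['ee_pos'],s['eef_rot'],s['force'],s['gripper_width'],s['qpos'])
```

```text
1.8333 [ 0.45032359 -0.18230228  0.21831805] [[ 9.98692115e-01  5.11229383e-02  7.10205361e-04]
 [ 5.11231832e-02 -9.98692300e-01 -3.30985341e-04]
 [ 6.92355683e-04  3.66860409e-04 -9.99999693e-01]] [ 1.46155824 -0.73832671  0.76564427] -0.00023400803849640746 [-2.20380862e+01 -4.42892314e+00 -3.24934665e+00  9.11347421e+01
 -2.30996568e-03  6.50314994e+01]
```

Emit:
carry_out([
  {"hand":0,"xyz":[10.9,14.2,-4],"rotation":[0,0,0.066]},
  {"hand":0,"xyz":[10.9,14.2,-4],"rotation":[0,0,0.066]},
  {"hand":0,"xyz":[10.9,14.2,-4],"rotation":[0,0,0.066]},
  {"hand":0,"xyz":[10.9,14.2,-4],"rotation":[0,0,0.066]},
  {"hand":0,"xyz":[10.9,14.2,-5.3],"rotation":[0,0,0.066]},
])

```text
time: 2.25
ee_pos: [0.5611, -0.0385, 0.1656]
eef_rot: [[0.994, 0.114, 0.003], [0.114, -0.994, 0.001], [0.003, -0.0, -1.0]]
force: [1.1, -0.7, 0.7]
gripper_width: 0.0004
```

Run:
```python
from h import *
s=bot.read_state(); print(s['time'],s['ee_pos'],s['force'],s['gripper_width'])
im,d=imaging.grab_frame("wrist"); cv2.imwrite('pics/w1.png',im); W=cloud("wrist",d); np.save('w.npy',W)
h,sa,v=[cv2.cvtColor(im,cv2.COLOR_BGR2HSV)[...,i].astype(int) for i in range(3)]
z=W[...,2]
for n,M in(("pad",(h>20)&(h<35)&(sa>150)&(z>.05)&(z<.066)),("red",((h<8)|(h>172))&(sa>150)&(z>.05)&(z<.07))):
    if M.sum(): print(n,M.sum(),W[M].mean(0).round(4),W[M].min(0).round(3),W[M].max(0).round(3), cv2.minAreaRect(W[M][:,:2].astype(np.float32)*1000))
```

```text
2.25 [ 0.56106805 -0.03847008  0.16561507] [ 1.08061368 -0.6917295   0.65142687] 0.00043394561660677663
pad 463 [ 0.5508 -0.0474  0.0548] [ 0.53  -0.083  0.05 ] [ 0.583 -0.012  0.063] ((556.2027587890625, -47.46720886230469), (48.006813049316406, 68.41017150878906), 6.3750457763671875)
red 4 [0.5646 0.025  0.0547] [ 0.518 -0.088  0.051] [0.663 0.113 0.063] ((563.08544921875, 26.198593139648438), (136.5506134033203, 190.37261962890625), 22.45049476623535)
```

View pics/w1.png

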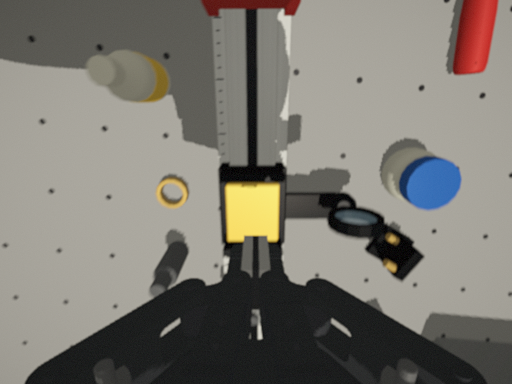

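The wrist view shows the pad at columns 224–282 and rows 183–243, with its near end hidden by the fingertips. The red stop is at the top edge, (252,5), and the lens is clear on the right. I'll project the pad's edges onto the z = 58 mm plane.

Run:
```python
from h import *
c=imaging.calibration("wrist"); T=np.array(c['cam_to_world'])
def pl(u,v,z):
    r=T[:3,:3]@np.array([(u-c['cx'])/c['fx'],(v-c['cy'])/c['fy'],1]); return (T[:3,3]+r*(z-T[2,3])/r[2]).round(4)
print('cam',T[:3,3].round(3))
for n,a in {'pad far edge':(253,183,.058),'padL':(224,212,.058),'padR':(282,212,.058),'red near edge top':(252,13,.060)}.items(): print(n,pl(*a))
```

```text
cam [0.55  0.043 0.282]
pad far edge [ 0.5545 -0.0215  0.058 ]
padL [ 0.532 -0.051  0.058]
padR [ 0.583  -0.0451  0.058 ]
red near edge top [0.54   0.1023 0.06  ]
```

Emit:
carry_out([
  {"hand":0,"xyz":[-0.4,-0.1,-4],"rotation":[0,0,0]},
  {"hand":0,"xyz":[-0.4,-0.1,-6.5],"rotation":[0,0,0]},
  {"hand":0,"xyz":[-0.4,-0.1,-7.8],"rotation":[0,0,0]},
  {"hand":0,"xyz":[-0.4,-0.1,-7.8],"rotation":[0,0,0]},
  {"hand":0,"xyz":[-0.4,-0.1,-7.8],"rotation":[0,0,0]},
])

```text
time: 2.72
ee_pos: [0.5544, -0.0434, 0.0877]
eef_rot: [[0.994, 0.11, -0.0], [0.11, -0.994, -0.0], [-0.0, -0.0, -1.0]]
force: [-0.4, 0.2, 0.3]
gripper_width: 0.0002
```

Run:
```python
from h import *
im,d=imaging.grab_frame("wrist"); cv2.imwrite('pics/w2.png',im)
```

```text
(no output)
```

View pics/w2.png

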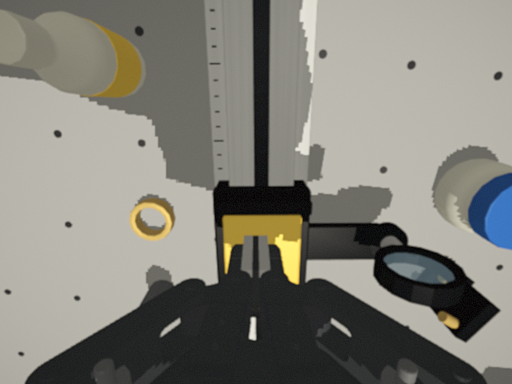

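The wrist view shows the fingertips at (255,240) over the pad, which spans columns 223–303. They are about 4 mm left of its centre, and the far cheek edge is at row 215, clear ahead. I'll shift slightly and press.

Emit:
carry_out([
  {"hand":0,"xyz":[0.3,0,0],"rotation":[0,0,0]},
  {"hand":0,"xyz":[0.4,0,-0.4],"rotation":[0,0,0]},
  {"hand":0,"xyz":[0.4,0,-0.8],"rotation":[0,0,0]},
  {"hand":0,"xyz":[0.4,0,-1.1],"rotation":[0,0,0]},
  {"hand":0,"xyz":[0.4,0,-1.1],"rotation":[0,0,0]},
])

```text
time: 3.18
ee_pos: [0.5595, -0.0433, 0.0771]
eef_rot: [[0.994, 0.111, 0.003], [0.111, -0.994, -0.0], [0.003, 0.001, -1.0]]
force: [0.5, 0.9, 9.2]
gripper_width: 0.0003
```

Emit:
carry_out([
  {"hand":0,"xyz":[0,0,-0.2],"rotation":[0,0,0]},
  {"hand":0,"xyz":[0,0,-0.3],"rotation":[0,0,0]},
  {"hand":0,"xyz":[0,0,-0.3],"rotation":[0,0,0]},
])

```text
time: 3.43
ee_pos: [0.5595, -0.0433, 0.0748]
eef_rot: [[0.994, 0.111, 0.003], [0.111, -0.994, -0.0], [0.003, 0.001, -1.0]]
force: [-0.4, 0.7, 9.9]
gripper_width: 0.0003
```

Emit:
carry_out([
  {"hand":0,"xyz":[0,0,-0.2],"rotation":[0,0,0]},
  {"hand":0,"xyz":[0,0,-0.2],"rotation":[0,0,0]},
  {"hand":0,"xyz":[-0.03,0.3,-0.2],"rotation":[0,0,0]},
  {"hand":0,"xyz":[-0.07,0.6,-0.2],"rotation":[0,0,0]},
  {"hand":0,"xyz":[-0.11,1.0,-0.2],"rotation":[0,0,0]},
])

```text
time: 3.85
ee_pos: [0.5584, -0.0335, 0.0731]
eef_rot: [[0.994, 0.11, 0.003], [0.11, -0.994, -0.001], [0.003, 0.001, -1.0]]
force: [-1.5, -1.3, 10.7]
gripper_width: 0.0001
```

Emit:
carry_out([
  {"hand":0,"xyz":[-0.08,0.7,0],"rotation":[0,0,0]},
  {"hand":0,"xyz":[-0.16,1.4,0],"rotation":[0,0,0]},
  {"hand":0,"xyz":[-0.24,2.1,0],"rotation":[0,0,0]},
  {"hand":0,"xyz":[-0.32,2.8,0],"rotation":[0,0,0]},
  {"hand":0,"xyz":[-0.4,3.5,0],"rotation":[0,0,0]},
])

```text
time: 4.27
ee_pos: [0.5543, 0.0018, 0.0731]
eef_rot: [[0.994, 0.11, 0.003], [0.11, -0.994, -0.001], [0.003, 0.001, -1.0]]
force: [-1.2, -1.2, 12.4]
gripper_width: 0.0001
```

Run:
```python
from h import *
im,d=imaging.grab_frame("wrist"); cv2.imwrite('pics/w3.png',im)
```

```text
(no output)
```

View pics/w3.png

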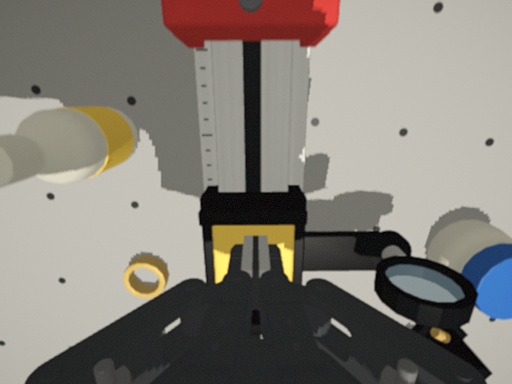

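The wrist view shows the carriage riding with the tips. Its front cheek is at row 190 and the red stop face at about row 42, so 7–8 cm remain.

Emit:
carry_out([
  {"hand":0,"xyz":[-0.08,0.7,0],"rotation":[0,0,0]},
  {"hand":0,"xyz":[-0.16,1.4,0],"rotation":[0,0,0]},
  {"hand":0,"xyz":[-0.24,2.1,0],"rotation":[0,0,0]},
  {"hand":0,"xyz":[-0.32,2.8,0],"rotation":[0,0,0]},
  {"hand":0,"xyz":[-0.4,3.5,0],"rotation":[0,0,0]},
])

```text
time: 4.73
ee_pos: [0.5502, 0.0369, 0.073]
eef_rot: [[0.994, 0.11, 0.003], [0.11, -0.994, -0.0], [0.003, 0.001, -1.0]]
force: [-2.3, -1.8, 11.8]
gripper_width: -0.0
```

Emit:
carry_out([
  {"hand":0,"xyz":[-0.07,0.6,0],"rotation":[0,0,0]},
  {"hand":0,"xyz":[-0.14,1.2,0],"rotation":[0,0,0]},
  {"hand":0,"xyz":[-0.2,1.8,0],"rotation":[0,0,0]},
  {"hand":0,"xyz":[-0.28,2.4,0],"rotation":[0,0,0]},
  {"hand":0,"xyz":[-0.34,3.0,0],"rotation":[0,0,0]},
])

```text
time: 5.15
ee_pos: [0.5466, 0.0669, 0.0729]
eef_rot: [[0.994, 0.111, 0.002], [0.111, -0.994, -0.0], [0.002, 0.0, -1.0]]
force: [-2.6, -0.2, 11.6]
gripper_width: -0.0002
```

Emit:
carry_out([
  {"hand":0,"xyz":[-0.03,0.3,0],"rotation":[0,0,0]},
  {"hand":0,"xyz":[-0.07,0.6,0],"rotation":[0,0,0]},
  {"hand":0,"xyz":[-0.1,0.9,0],"rotation":[0,0,0]},
  {"hand":0,"xyz":[-0.13,1.2,0],"rotation":[0,0,0]},
])

```text
time: 5.48
ee_pos: [0.5452, 0.0788, 0.0729]
eef_rot: [[0.994, 0.111, 0.002], [0.111, -0.994, -0.0], [0.002, 0.0, -1.0]]
force: [-3.2, -0.5, 11.6]
gripper_width: 0.0003
```

Emit:
carry_out([
  {"hand":0,"xyz":[-0.06,0.2,0],"rotation":[0,0,0]},
  {"hand":0,"xyz":[-0.1,0.4,0],"rotation":[0,0,0]},
  {"hand":0,"xyz":[-0.13,0.6,0],"rotation":[0,0,0]},
  {"hand":0,"xyz":[-0.13,0.6,0],"rotation":[0,0,0]},
])

```text
time: 5.82
ee_pos: [0.5445, 0.0844, 0.0731]
eef_rot: [[0.994, 0.11, 0.004], [0.11, -0.994, -0.001], [0.003, 0.002, -1.0]]
force: [0.3, -4.0, 11.5]
gripper_width: 0.0
```

Run:
```python
from h import *
im,d=imaging.grab_frame("wrist"); cv2.imwrite('pics/w4.png',im)
```

```text
(no output)
```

View pics/w4.png

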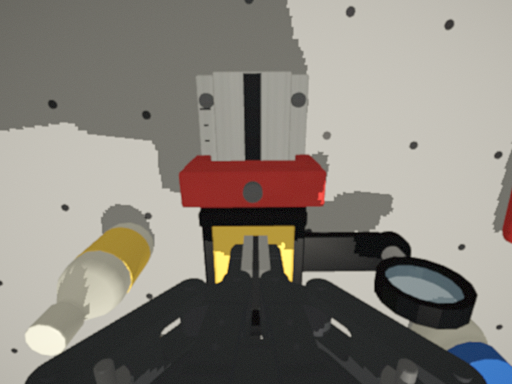

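The wrist view shows the cheek meeting the red stop at row 205, with a reaction of 4 N. I'll push a bit further to make sure it is seated.

Emit:
carry_out([
  {"hand":0,"xyz":[-0.03,0.2,0],"rotation":[0,0,0]},
  {"hand":0,"xyz":[-0.05,0.4,0],"rotation":[0,0,0]},
  {"hand":0,"xyz":[-0.07,0.6,0],"rotation":[0,0,0]},
  {"hand":0,"xyz":[-0.07,0.6,0],"rotation":[0,0,0]},
])

```text
time: 6.2
ee_pos: [0.544, 0.0899, 0.0731]
eef_rot: [[0.994, 0.11, 0.004], [0.11, -0.994, -0.002], [0.004, 0.003, -1.0]]
force: [0.3, -6.3, 12.2]
gripper_width: -0.0001
```

The tips moved 5.5 mm further while the force levelled off at 6 N, so they are slipping and the carriage is blocked by the stop. I'll lift straight up.

Emit:
carry_out([
  {"hand":0,"xyz":[0,0,0.4],"rotation":[0,0,0]},
  {"hand":0,"xyz":[0,0,1],"rotation":[0,0,0]},
  {"hand":0,"xyz":[0,0,3],"rotation":[0,0,0]},
  {"hand":0,"xyz":[0,0,6],"rotation":[0,0,0]},
  {"hand":0,"xyz":[0,0,10],"rotation":[0,0,0]},
])

```text
time: 6.62
ee_pos: [0.5413, 0.0905, 0.1698]
eef_rot: [[0.994, 0.111, -0.005], [0.111, -0.994, -0.001], [-0.005, 0.0, -1.0]]
force: [0.6, 0.2, 0.6]
gripper_width: 0.0004
```

Emit:
carry_out([
  {"hand":0,"xyz":[-4,0,3],"rotation":[0,0,0]},
  {"hand":0,"xyz":[-8,0,3],"rotation":[0,0,0]},
  {"hand":0,"xyz":[-12,0,3],"rotation":[0,0,0]},
  {"hand":0,"xyz":[-15,0,3],"rotation":[0,0,0]},
  {"hand":0,"xyz":[-15,0,3],"rotation":[0,0,0]},
])

```text
time: 7.03
ee_pos: [0.3883, 0.0906, 0.2022]
eef_rot: [[0.994, 0.111, 0.0], [0.111, -0.994, 0.0], [0.0, -0.0, -1.0]]
force: [0.7, -0.4, 0.7]
gripper_width: -0.0003
```

Run:
```python
from h import *
ims=[]
for cam in ("wrist","scene"):
    im,d=imaging.grab_frame(cam); 
    W=cloud(cam,d); h,sa,v=[cv2.cvtColor(im,cv2.COLOR_BGR2HSV)[...,i].astype(int) for i in range(3)]; z=W[...,2]
    b=(W[...,0]>.48)&(W[...,0]<.65)&(z<.068)&(abs(W[...,1])<.2)&(z>.05)
    for n,M in(("pad",b&(h>20)&(h<35)&(sa>150)),("red",b&((h<8)|(h>172))&(sa>150))):
        if M.sum(): print(cam,n,M.sum(),W[M].mean(0).round(4),np.median(W[M][:,2]))
    ims.append(im if cam=="wrist" else cv2.resize(im[110:300,130:390],None,fx=2,fy=2))
cv2.imwrite('pics/e1.png',ims[0]);cv2.imwrite('pics/e2.png',ims[1])
print(bot.read_state()['force'])
```

```text
wrist pad 2361 [0.5437 0.0752 0.0578] 0.057888608531589114
wrist red 1597 [0.5372 0.1228 0.0592] 0.05976040210862277
scene pad 596 [0.5487 0.0742 0.0563] 0.05636828041236891
scene red 260 [0.5479 0.1214 0.0587] 0.05826830437065866
[-0.12254778 -0.41697107  0.0373535 ]
```

View pics/e1.png

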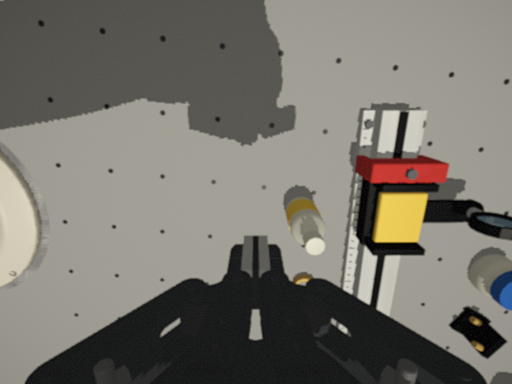

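View pics/e2.png

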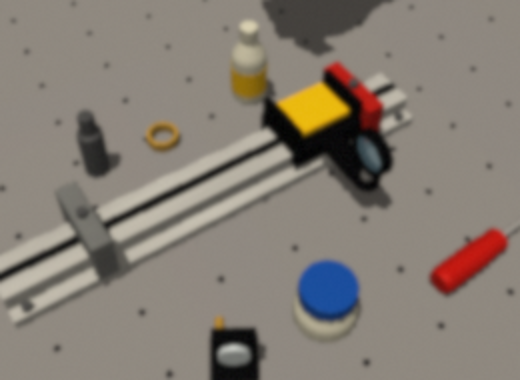

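Both views show the carriage flush against the red stop, the pad up (z = 58 mm) and the bystanders still standing. The measured pad-to-stop distance is about 48 mm, which matches 50 mm within error.

```bash
python3 -c "
from workcell import bot
print(bot.close_job())"
```

```text
the job is handed in; nothing more can be done
None
```

The carriage is against the red stop with its brake back on, and the job is handed in at about 7 s of the 35 s allowed.

**What I did:** I pressed the yellow pad roughly 4 mm with the closed fingertips, at about 11 N, to free the brake. With the pad held down I slid the carriage about 12.5 cm to the stop. I kept pushing until the reaction reached 6 N and the tips began to slip on the pad, then lifted straight up and moved clear.

**Last checks:**
- **Pad:** the wrist camera puts its top at 58 mm, so it is fully up.
- **Stop distance:** pad centre to stop centre measured about 47–48 mm in both the wrist and scene views, against a nominal 50 mm. That is within camera error, and no gap shows in either picture.
- **Surroundings:** the bystanders in view are still standing where they were. I judged this by eye and did not measure each one, and the gauge block was out of frame in the final pictures.
- **Contact:** the tool force is about zero, so the robot is touching nothing.

**Other readings:** the scene camera placed the pad about 2 mm lower and 5 mm farther in x than the wrist camera did. The sideways force briefly reached about 3 N during the slide, and I corrected for it.

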